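# Weigh a mincer ring on the stall's counter scale

### The job

Weigh the mincer ring that lies on the counter scale: set the 200 g brass weight upright on the empty pan, and the smaller ones too if they are needed, then slide the red rider along its bar until the beam stands still and level with nothing touching it. Treat the scale gently - set weights down softly, push the rider lightly, without squeezing it hard or ramming it against its end - do not touch the ring, leave unused weights standing on their board and the other things where they are.

Things in the scene. Friction and masses are not known exactly. Their poses are not given: they have to be found in the camera images.
- scale: Counter scale, fixed: blue base, two steel pans 140 mm either side of the pivot (105 mm up) of an equal-arm beam. Origin on the table under the pivot; y along the beam towards the ring's pan, -y towards the weight pan, z up. Pans stay horizontal as they rise and sink. The rider's steel bar is part of the beam, parallel to it, 115 mm to its -x side. Pans empty and rider at 0: the beam levels.
- pointer (a point): Tip of the black pointer on the beam, 68 mm above the pivot, before a fixed white dial (top 76 mm above the pivot). It stands upright on the dial's red line when the beam is level. Anything touching beam, pans or rider spoils the reading; let free, the beam settles in about 1 s.
- beam (a joint): Beam angle, rad: 0 = on its stop, ring's pan down; 0.14 = LEVEL; 0.28 = other stop, weight pan down. The weight pan sinks 20 mm from 0 to level. Free, it rests 0.0034 rad off level per gram of difference (on a stop beyond 41 g). A finger, or a weight still held by the gripper, that pushes the weight pan down to level feels upwards the force that is still lacking there (9.8 N per kg).
- rider (a joint): Place of the red rider on its bar, m: 0 = at the pivot (adds nothing), growing towards the weight-pan side (-y), 0.12 = end of travel. Each mm outwards counts as 1 g more in the weight pan, up to 120 g. It slides with about 1.5 N of friction and stays where it is left.
- rider_fin (a point): Centre of the red fin on top of the rider: 14 mm along the bar, 26 mm across it, 34 mm tall (17 mm below to 17 mm above this point); under it the rider is 24 mm along the bar and 30 mm across. Axes as the beam's: -y is the way the joint grows.
- weight_pan_floor (a point): Centre of the upper face of the empty weight pan: flat, 114 mm across inside, rim 6 mm high. Rises and sinks with the beam; axes as the scale's.
- ring_pan_floor (a point): Centre of the upper face of the other, equal pan, in which the ring lies.
- ring: Dark steel locking ring of a mincer, 68 mm outside, 50 mm bore, 26 mm high, lying in the ring's pan. Its mass is not known: somewhere from 260 to 395 g. Origin: centre of its underside.
- weight_board: Fixed wooden board, 220 x 70 x 12 mm, on which the brass weights stand in a row, 70 mm apart along its x. Origin: centre of its underside.
- w200: Brass weight of 200 g: upright cylinder 33 mm across and 28 mm high with a small knob on top, 45 mm tall in all. Origin: centre of its underside.
- w100: Brass weight of 100 g: upright cylinder 26 mm across and 23 mm high with a small knob on top, 40 mm tall in all. Origin: centre of its underside.
- w50: Brass weight of 50 g: upright cylinder 21 mm across and 19 mm high with a small knob on top, 36 mm tall in all. Origin: centre of its underside.
- red_bottle: Red plastic squeeze bottle, 52 mm across, 150 mm tall. Bystander, to be left alone. Origin: centre of its underside.
- yellow_bottle: Yellow plastic squeeze bottle, 52 mm across, 150 mm tall. Bystander, to be left alone. Origin: centre of its underside.
- pepper_mill: Dark wooden pepper mill, 48 mm across, 130 mm tall. Bystander, to be left alone. Origin: centre of its underside.
- tub_a: Empty white tub, 110 mm across, 60 mm tall. Bystander, to be left alone. Origin: centre of its underside.
- tub_b: Empty white tub, 110 mm across, 60 mm tall. Bystander, to be left alone. Origin: centre of its underside.
- tongs: Steel kitchen tongs lying flat, 220 mm long along x, 50 mm wide, 22 mm high. Bystander, to be left alone. Origin: on the table under its middle.
Things that resemble listed ones, but are neither listed nor needed, are in the scene too. Of the things shaped like the ring, the steel one is meant.

How it is judged:
By the outcome, as a careful person would: the job done as asked, in the order asked, and still so for the second after the job is handed in, with the robot touching nothing.
It also fails if it takes over 72 s, if anything falls off the work surface, if the arm or the gripper's body presses on something with over 40 N, if the wrist force passes 120 N, or if a joint passes its speed limit or range.

### The arm

A 6-joint arm with a two-finger parallel gripper is mounted at the origin on the work surface. World frame = base frame: x ahead of the robot, y to its left, z up, the work surface at z = 0. Lengths are in m, angles in rad, forces in N, time in s.
With the tool pointing down it reaches from about 0.35 to 0.775 m from the base axis. Payload 5.5 kg.
Tool frame: the origin (TCP) lies on the centre line of the jaws, within the pads' length; the fingertips stand 11 mm ahead of it and the grasp point (between the pads) lies 8 mm behind it (env.tip_reach is the distance from the TCP to the fingertips, in m); z points along the fingers, x is the direction in which the jaws open and shut, and the axes are right-handed (so a half turn about z gives the same grasp; the last joint's range is limited). The gripper opens to 85 mm and grips with 20 to 120 N. Pads are 22 mm wide; open, the fingers measure 114 mm over their backs; the gripper's body (76 mm by 85 mm) begins 54 mm behind the grasp point. The pads swing forward as they close: fully open they stand 13 mm farther back than shut.
Start: joints at [-1.407, 0.313, 0.046, 1.304, 0, 1.431], TCP at [0.172, -0.549, 0.242] pointing down, gripper open.
Joint ranges: [-2.76, 2.76], [-0.86, 1.69], [-1.03, 1.26], [-2.2, 2.34], [-1.47, 1.5], [-3.14, 3.14]. Speed limits (rad/s): [2.57, 2.57, 3.14, 3.14, 3.14, 3.14].

### API

Orientations are given as a unit quaternion [w, x, y, z].
In Python, from workcell import env gives the robot as it stands.
- The arm moves only by the tool carry_out, never from a script. Its argument "moves" is one flat list of numbers, 7 for each row, row after row: the gripper command: -1 is shut, 1 is fully open, values between are in proportion, then the shift along the tool's x, y, z in m, then the turn, a rotation vector about the tool's x, y, z in degrees. A call has exactly 5 rows; each row shifts and turns the pose as measured when the row begins, along the tool's axes as they then stand; what a row does not reach is not made up. A row lasts 1/8 s, in which the tool goes at most 62.5 mm and 10.7 degrees, less where a joint would pass 70% of its speed; a pose out of reach is approached as far as the arm can. A call is refused whole if a number of a shift passes 0.0625 or a number of a turn 10.7, either way. A call with a gripper value outside its range is refused whole. The fingers move at their own pace and stop on an object; "squeeze" is the grip in N (left out, the last holds). Time passes only in rows, so rows that do not move let the fingers close, or fill a call up. It gives the time, the measured TCP pose, the force and the opening at its end, in the units of the state.
- env.get_state(): the state, without advancing time (a new reading comes with each control period).
- env.read_camera(name): name is "side" or "top"; returns the picture (384x512x3 uint8, red, green, blue); there is no depth.
- env.calibration(name): a dict with "camera_matrix" (3x3 intrinsics, pixels), "k1" (the pictures are not rectified: a ray, as slopes to the right and down, at radius r is drawn at 1 + k1 r^2 times it, then the intrinsics apply), "rvec" (rotation vector, rad) and "tvec" (3), from world to camera coordinates, as OpenCV has them. Camera axes: x right, y down, z forward; pixel columns grow to the right and rows downward; lengths in m; the calibration is good to about 2 mm. A picture is of the moment at which its call begins. calibration takes no time and is no camera call.
- env.hand_in(): hands the job in, once; it reports no verdict.
The state is a dict: "clock": time; "joint_pos": joint angles; "qvel": joint speeds; "tau": joint torques, N m; "tcp_pos": TCP position; "orientation": TCP orientation; "wrist_force": force on the tool from outside, world axes, zero at the start; "ft_torque": the same for the moment, N m; "finger_gap": finger opening in m.
Only numpy, scipy, OpenCV 4.12 (cv2) and the standard library are available. Lean on these libraries where they do the work, as an engineer would, in place of code of your own. Each camera call takes 0.05 s, during which the arm holds its last target. There are 200 camera calls.

## Working session

There is one attempt and no reset: what is moved stays moved. The work goes in short steps, Python scripts to look and compute and a tool call to move; the robot and the scene stay as the last step left them, time stands still between calls to the robot, and variables do not carry over. Pictures are saved under pics/ and viewed, about 8 in all and at most 12, crops included, and the job is handed in when it is done.

Besides the shell and the picture viewer there is one more tool, called after "Request:" as name(argument=value, ...) on one line, values as JSON. carry_out: Moves the arm, as the interface text tells. Its arguments: {"type":"object","properties":{"moves":{"type":"array"},"squeeze":{"type":"number"}},"required":["moves"]}

```bash
mkdir -p pics; ls; python3 - <<'E'
from workcell import env
import cv2
for n in("side","top"):
    cv2.imwrite(f"pics/{n}0.png",cv2.resize(env.read_camera(n),None,fx=1.5,fy=1.5,interpolation=cv2.INTER_CUBIC)[...,::-1]); print(n,env.calibration(n))
print(env.get_state(),env.tip_reach)
E
```

```text
pics
side {'camera_matrix': array([[489.21630717,   0.        , 248.17297027],
       [  0.        , 489.21630717, 188.36889658],
       [  0.        ,   0.        ,   1.        ]]), 'k1': 0.048564786442280204, 'rvec': array([ 2.1114816 , -0.39875595,  0.21609315]), 'tvec': array([-0.47519033,  0.22422594,  1.19550712])}
top {'camera_matrix': array([[346.63440635,   0.        , 260.95483974],
       [  0.        , 346.63440635, 191.42663595],
       [  0.        ,   0.        ,   1.        ]]), 'k1': -0.0606577498809948, 'rvec': array([ 2.17296705, -2.11437485,  0.18032886]), 'tvec': array([0.02030963, 0.55823115, 0.98953341])}
{'clock': 0.1, 'joint_pos': array([-1.40657605e+00,  3.13933106e-01,  4.50745291e-02,  1.30361174e+00,
        2.03583456e-05,  1.43119758e+00]), 'qvel': array([-2.71266910e-05, -2.03711110e-05,  1.95093708e-03,  5.13044924e-04,
        9.10897041e-04, -8.73484949e-04]), 'tau': array([ 2.45385432e-03, -4.81725061e+01,  2.99244690e+01,  1.26769065e-02,
       -1.94365653e-04, -1.06100515e-05]), 'tcp_pos': array([ 0.17194362, -0.5482181 ,  0.24148621]), 'orientation': array([-5.91799451e-04,  8.05966986e-01, -5.91959894e-01, -5.91976768e-04]), 'wrist_force': array([ 1.00787571, -0.33957495,  0.11457903]), 'ft_torque': array([0.03003904, 0.02852082, 0.0208438 ]), 'finger_gap': 0.08544599434332996} 0.011
```

View pics/side0.png

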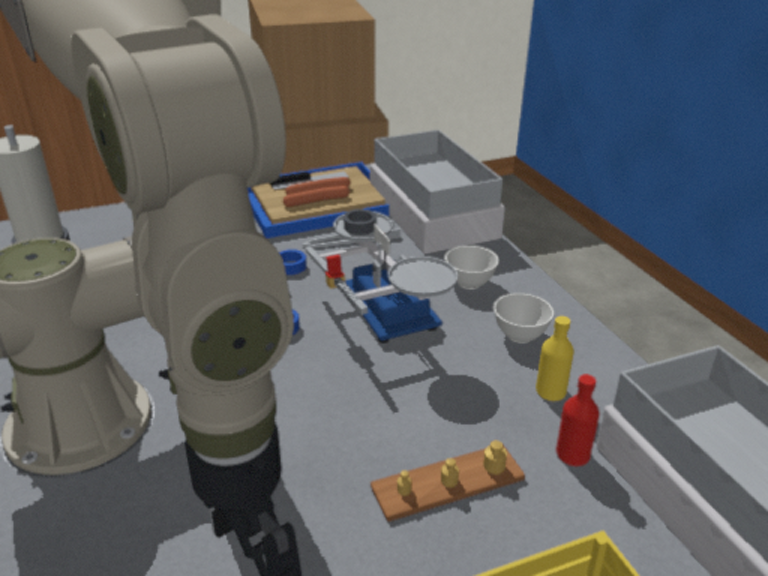

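View pics/top0.png

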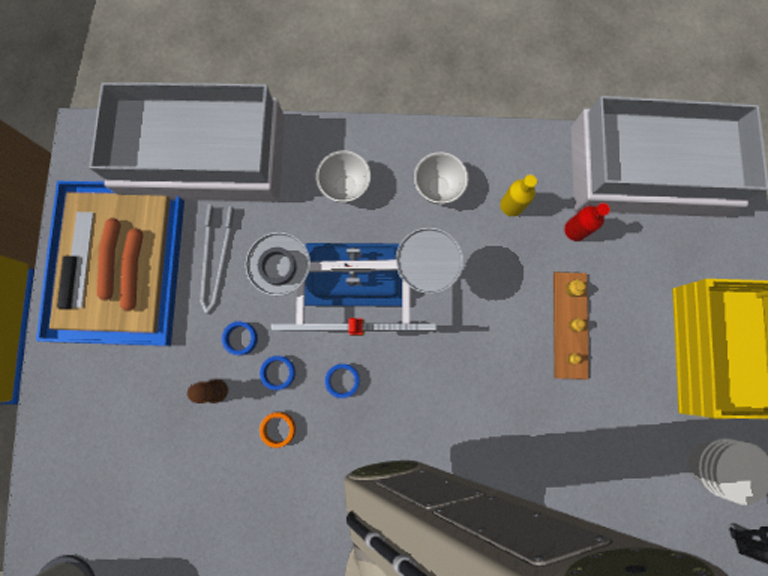

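Ring candidates in the top view (1.5x pixels): dark steel ring on the left pan (278,267), three blue rings (239,338), (277,373), (342,381), and an orange ring (277,430). I choose the steel one in the pan. Weights, largest to smallest: (577,287), (577,324), (575,358). Rider at (356,326), near 0. Weight pan at (430,260).

```bash
cat > h.py <<'E'
from workcell import env
import cv2, numpy as np
C={n:env.calibration(n) for n in("side","top")}
def ray(n,uv):
    c=C[n];K=c["camera_matrix"];R=cv2.Rodrigues(c["rvec"])[0]
    d=np.array([c["k1"],0,0,0,0.])
    p=cv2.undistortPoints(np.float64(uv).reshape(-1,1,2),K,d).reshape(-1,2)
    D=np.c_[p,np.ones(len(p))]@R
    return -R.T@c["tvec"],D/np.linalg.norm(D,axis=1)[:,None]
def plane(n,uv,z):
    o,D=ray(n,uv);return o+D*((z-o[2])/D[:,2])[:,None]
def tri(us,ut):
    a,da=ray("side",us);b,db=ray("top",ut);da,db=da[0],db[0]
    s=np.linalg.lstsq(np.c_[da,-db],b-a,rcond=None)[0]
    p,q=a+s[0]*da,b+s[1]*db
    return (p+q)/2,np.linalg.norm(p-q)
def proj(n,P):
    c=C[n];return cv2.projectPoints(np.float64(P).reshape(-1,1,3),c["rvec"],c["tvec"],c["camera_matrix"],np.array([c["k1"],0,0,0,0.]))[0].reshape(-1,2)
def blobs(im,lo,hi,roi,mn=8):
    h=cv2.cvtColor(im,cv2.COLOR_RGB2HSV);m=cv2.inRange(h,lo,hi);k=np.zeros_like(m)
    x0,y0,x1,y1=roi;k[y0:y1,x0:x1]=m[y0:y1,x0:x1]
    n,_,st,ce=cv2.connectedComponentsWithStats(k)
    return [(st[i][:5],ce[i]) for i in range(1,n) if st[i][4]>=mn],k
E
python3 - <<'E'
from h import *
np.set_printoptions(precision=4,suppress=True)
s=env.read_camera("side");t=env.read_camera("top")
np.save("s0.npy",s);np.save("t0.npy",t)
a=cv2.resize(t[150:262,155:405],None,fx=3.1,fy=3.1,interpolation=cv2.INTER_CUBIC)
b=cv2.resize(s[135:345,195:365],None,fx=3,fy=3)[:, :]
a=cv2.resize(a,(775,347));
cv2.imwrite("pics/c1.png",a[...,::-1])
cv2.imwrite("pics/c2.png",cv2.resize(s[135:350,195:365],None,fx=2.75,fy=2.75,interpolation=cv2.INTER_CUBIC)[...,::-1])
for n,im,roi in(("top",t,(180,190,300,240)),("side",s,(200,150,250,200))):
    print("red",n,blobs(im,(0,150,90),(6,255,255),roi)[0])
for n,im,roi in(("top",t,(360,175,400,260)),("side",s,(240,285,360,350))):
    print("brass",n,blobs(im,(18,110,90),(32,255,255),roi)[0]); print("wood",blobs(im,(4,80,40),(16,255,255),roi,100)[0])
    print(n,cv2.cvtColor(im,cv2.COLOR_RGB2HSV)[192 if n=="top" else 306,384 if n=="top" else 330])
print("blue",blobs(t,(100,150,50),(120,255,255),(190,150,290,215),20)[0])
E
```

```text
red top [(array([232, 212,  10,  11,  83], dtype=int32), array([236.1928, 217.1205]))]
red side [(array([218, 170,  11,  15, 120], dtype=int32), array([222.45  , 177.5083]))]
brass top [(array([377, 186,  14,  12, 122], dtype=int32), array([383.2869, 191.6148])), (array([379, 212,  11,   9,  73], dtype=int32), array([384.3288, 216.1507])), (array([378, 236,  10,   7,  53], dtype=int32), array([382.3019, 238.8868]))]
wood [(array([ 369,  181,   24,   72, 1340], dtype=int32), array([379.4261, 218.1933]))]
top [ 21 188 183]
brass side [(array([322, 294,  16,  22, 261], dtype=int32), array([329.8008, 305.1188])), (array([294, 306,  12,  19, 182], dtype=int32), array([299.4286, 315.3242])), (array([265, 314,   9,  17, 120], dtype=int32), array([269.1333, 322.4   ]))]
wood [(array([ 247,  300,  103,   48, 2061], dtype=int32), array([294.3852, 323.2111]))]
side [ 21 133 140]
blue [(array([204, 162,  61,  12, 532], dtype=int32), array([233.0526, 167.1786])), (array([ 203,  181,   65,   23, 1328], dtype=int32), array([235.8622, 192.6958]))]
```

View pics/c1.png

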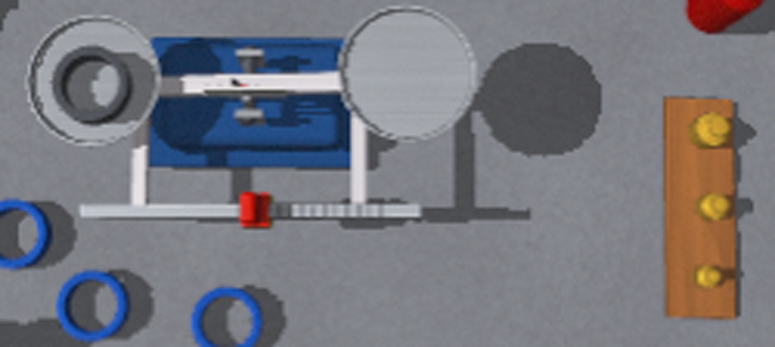

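View pics/c2.png

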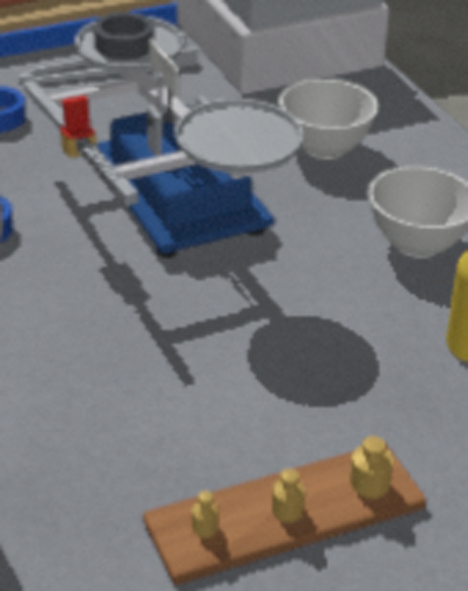

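Close crops: the dark ring sits in the left pan (crop 1 at (94,85)). Brass weights: 200 nearest the bottles, then 100, then 50. Weight pan is empty at (408,72) and high. Rider at (255,210), near the pivot.

```bash
python3 - <<'E'
from h import *
np.set_printoptions(precision=4,suppress=True)
for nm,us,ut in(("rider",(222.45,177.5),(236.2,217.1)),("w200",(329.8,305.1),(383.3,191.6)),("w100",(299.4,315.3),(384.3,216.15)),("w50",(269.1,322.4),(382.3,238.9)),
 ("wpan",(281.9,184.1),(286.6,173.3)),("rpan",(243.4,150.3),(185.6,175.8))):
    print(nm,*tri(us,ut))
t=np.load("t0.npy")
b,k=blobs(t,(4,80,40),(32,255,255),(360,175,400,260),100)
c=max(cv2.findContours(k,0,2)[0],key=cv2.contourArea)[:,0]
P=plane("top",c,.012)[:,:2].astype(np.float32);print("board",cv2.minAreaRect(P))
# knob tops, top view at z=.012+.028.. and body bottom check: project weights on board axis
r=cv2.minAreaRect(P)
_,k=blobs(t,(100,150,50),(120,255,255),(190,150,290,215),20)
q=np.argwhere(k)[:,::-1];print("base",cv2.minAreaRect(plane("top",q,.02)[:,:2].astype(np.float32)))
print("bar ends",plane("top",[(155+80/3.1,150+211/3.1),(155+420/3.1,150+211/3.1)],.11))
s=np.load("s0.npy")
for lo in(.012,): print("w bottoms side",plane("side",[(330.5,316),(300,325),(269.5,331)],.012))
E
```

```text
rider [0.4726 0.1009 0.1307] 0.0019329804673648495
w200 [ 0.5709 -0.3398  0.0277] 0.0014873622565196858
w100 [ 0.4955 -0.3412  0.0265] 0.0013046430070556177
w50 [ 0.4269 -0.334   0.0246] 0.0015917485595325065
wpan [ 0.591 -0.031  0.159] 0.0018715819637593568
rpan [0.5869 0.2458 0.1202] 0.00718397032119897
board ((0.4960627555847168, -0.33368298411369324), (0.07120062410831451, 0.21817663311958313), 89.2767562866211)
base ((0.5872578024864197, 0.11486673355102539), (0.12773747742176056, 0.19456183910369873), 1.5476888418197632)
bar ends [[ 0.4664  0.255   0.11  ]
 [ 0.4748 -0.0473  0.11  ]]
w bottoms side [[ 0.5658 -0.356   0.012 ]
 [ 0.4918 -0.3546  0.012 ]
 [ 0.4239 -0.3458  0.012 ]]
```

```bash
python3 - <<'E'
from h import *
np.set_printoptions(precision=4,suppress=True)
print("red bottle base/edges",plane("side",[(383.5,302)],0.),plane("top",[(379,160),(387,156),(402,140)],.0), plane("top",[(402,140)],.15))
from scipy.spatial.transform import Rotation as R
st=env.get_state();q=st["orientation"];r=R.from_quat(np.r_[q[1:],q[0]])
tgt=np.array([.566,-.337,.242]);tool=R.from_matrix(np.array([[0,-1,0],[-1,0,0],[0,0,-1.]]))
print("shift tool",r.inv().apply(tgt-st["tcp_pos"]),"turn",np.degrees((r.inv()*tool).as_rotvec()))
E
```

```text
red bottle base/edges [[ 0.7071 -0.3531  0.    ]] [[ 0.6767 -0.339   0.    ]
 [ 0.6908 -0.3656  0.    ]
 [ 0.7461 -0.4172  0.    ]] [[ 0.6966 -0.3523  0.15  ]]
shift tool [-0.0838 -0.4392 -0.0001] turn [ 0.0015  0.0617 17.4071]
```

Request:
carry_out(moves=[-0.1, -0.01, -0.055, 0, 0, 0, 8.7, -0.1, 0, -0.055, 0, 0, 0, 8.7, -0.1, -0.03, -0.05, 0, 0, 0, 0, -0.1, -0.03, -0.05, 0, 0, 0, 0, -0.1, -0.03, -0.05, 0, 0, 0, 0], squeeze=25)

```text
clock: 0.82
tcp_pos: [0.4301, -0.4264, 0.2401]
orientation: [0.0, -0.7, 0.714, 0.001]
wrist_force: [1.2, -0.4, -0.1]
finger_gap: 0.0387
```

Request:
carry_out(moves=[0.3, -0.03, -0.05, 0, 0, 0, 1.1, 0.3, -0.03, -0.05, 0, 0, 0, 0, 0.3, -0.029, -0.036, 0.04, 0, 0, 0, 0.3, 0, 0, 0.05, 0, 0, 0, 0.3, 0, 0, 0.03, 0, 0, 0])

```text
clock: 1.45
tcp_pos: [0.5796, -0.336, 0.1189]
orientation: [0.001, -0.695, 0.719, -0.003]
wrist_force: [0.4, -0.3, 0.6]
finger_gap: 0.0554
```

```bash
python3 - <<'E'
from h import *
t=env.read_camera("top");s=env.read_camera("side")
a=cv2.resize(t[160:260,350:430],(400,500),interpolation=cv2.INTER_CUBIC);b=cv2.resize(s[240:360,250:346],(400,500),interpolation=cv2.INTER_CUBIC)
cv2.imwrite("pics/p5.png",np.hstack([a,b])[...,::-1]);st=env.get_state();print(st["tcp_pos"],st["orientation"],st["finger_gap"],st["wrist_force"])
E
```

```text
[ 0.57770484 -0.33519644  0.11704524] [ 4.73366477e-04 -6.95161882e-01  7.18853062e-01  9.40825103e-05] 0.055610315295356906 [-0.3707188   0.31910647 -0.45692827]
```

View pics/p5.png

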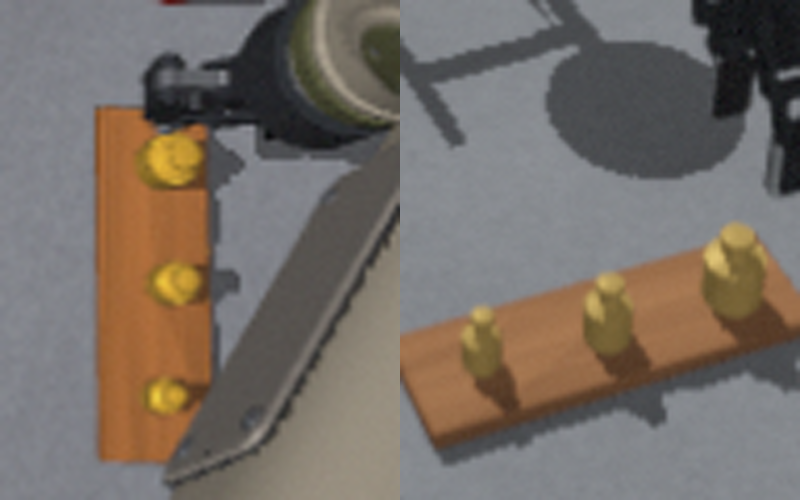

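The gripper stands over the 200 g weight, which is at (172,162) in the left crop. The board is undisturbed. Small correction, then down.

Request:
carry_out(moves=[0.3, 0.004, 0.01, 0.02, 0, 0, -3, 0.3, 0, 0, 0.03, 0, 0, 0, 0.3, 0, 0, 0.02, 0, 0, 0, 0.3, 0, 0, 0.012, 0, 0, 0, 0.3, 0, 0, 0, 0, 0, 0])

```text
clock: 2.17
tcp_pos: [0.57, -0.3429, 0.0404]
orientation: [-0.001, 0.714, -0.701, 0.004]
wrist_force: [-0.0, 0.2, 0.3]
finger_gap: 0.0554
```

Request:
carry_out(moves=[0.3, -0.004, 0.002, 0.009, 0, 0, 0, 0.3, 0, 0, 0.004, 0, 0, 0, -0.3, 0, 0, 0, 0, 0, 0, -0.3, 0, 0, 0, 0, 0, 0, -0.3, 0, 0, 0, 0, 0, 0], squeeze=30)

```text
clock: 2.8
tcp_pos: [0.5694, -0.3399, 0.0296]
orientation: [-0.001, 0.714, -0.7, 0.006]
wrist_force: [0.7, -0.2, -2.0]
finger_gap: 0.0314
```

Request:
carry_out(moves=[-1, 0, 0, 0, 0, 0, 0, -1, 0, 0, 0, 0, 0, 0, -1, 0, 0, 0, 0, 0, 0, -1, 0, 0, -0.02, 0, 0, 0, -1, 0, 0, -0.03, 0, 0, 0], squeeze=40)

```text
clock: 3.42
tcp_pos: [0.5666, -0.3378, 0.0767]
orientation: [-0.001, 0.714, -0.701, 0.003]
wrist_force: [0.5, 0.7, -1.6]
finger_gap: 0.0316
```

```bash
python3 - <<'E'
from h import *
t=env.read_camera("top");s=env.read_camera("side")
a=cv2.resize(t[160:260,350:430],(400,500),interpolation=cv2.INTER_CUBIC);b=cv2.resize(s[240:360,250:346],(400,500),interpolation=cv2.INTER_CUBIC)
cv2.imwrite("pics/p6.png",np.hstack([a,b])[...,::-1]);st=env.get_state();print(st["tcp_pos"],st["orientation"],st["finger_gap"],st["wrist_force"])
E
```

```text
[ 0.56920995 -0.33978099  0.0807307 ] [-0.00110798  0.7136285  -0.70049068  0.00677855] 0.031267838960430956 [ 1.26839733 -0.00662927 -2.4685779 ]
```

View pics/p6.png

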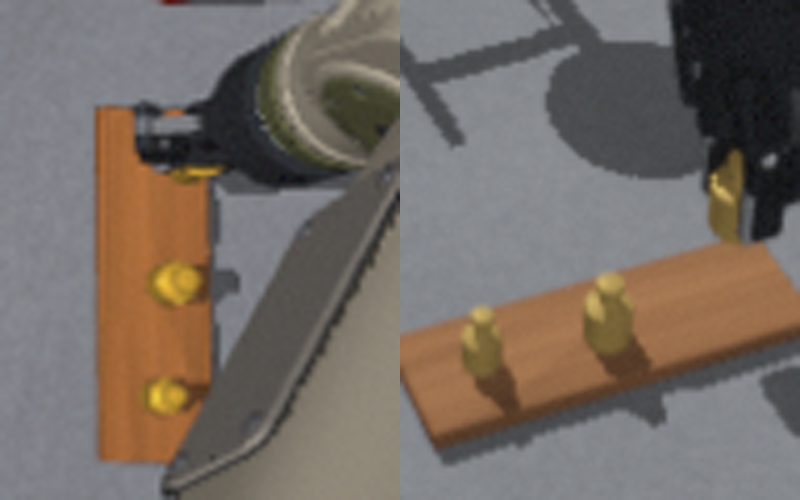

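Grip confirmed: the 200 g weight is between the pads, (725,195) in the right crop, wrist −2 N. The other two stand undisturbed. Up and over to the pan.

Request:
carry_out(moves=[-1, 0, 0, -0.04, 0, 0, 0, -1, 0, 0, -0.06, 0, 0, 0, -1, -0.02, -0.003, -0.05, 0, 0, 0, -1, -0.045, -0.007, -0.01, 0, 0, 0, -1, -0.05, -0.008, 0, 0, 0, 0])

```text
clock: 4.15
tcp_pos: [0.5827, -0.2241, 0.2376]
orientation: [-0.001, 0.711, -0.703, 0.004]
wrist_force: [-0.1, 0.0, -1.9]
finger_gap: 0.0314
```

Request:
carry_out(moves=[-1, -0.05, -0.008, 0, 0, 0, 0, -1, -0.05, -0.008, 0, 0, 0, 0, -1, -0.045, -0.006, 0, 0, 0, 0, -1, -0.025, -0.003, 0, 0, 0, 0, -1, 0, 0, 0, 0, 0, 0])

```text
clock: 4.78
tcp_pos: [0.6056, -0.0448, 0.2308]
orientation: [-0.0, 0.713, -0.701, 0.002]
wrist_force: [0.2, -1.3, -2.6]
finger_gap: 0.0316
```

Request:
carry_out(moves=[-1, -0.012, -0.001, 0.025, 0, 0, 0, -1, 0, 0, 0.012, 0, 0, 0, -1, 0, 0, 0.008, 0, 0, 0, -1, 0, 0, 0, 0, 0, 0, -1, 0, 0, 0, 0, 0, 0])

```text
clock: 5.4
tcp_pos: [0.6066, -0.0369, 0.183]
orientation: [0.001, 0.711, -0.703, 0.002]
wrist_force: [0.5, 0.9, -1.8]
finger_gap: 0.0312
```

```bash
cat >> h.py <<'E'
def avg(n=5,cam=("side",)):
    W=[];P=[];I={c:[] for c in cam}
    for i in range(n):
        for c in cam:
            I[c].append(env.read_camera(c).astype(np.float32)); st=env.get_state();W.append(st["wrist_force"]);P.append(st["tcp_pos"])
    print("F",np.mean(W,0).round(2),"sd",np.std(W,0).round(2),"tcp",np.mean(P,0).round(4),"q",st["orientation"].round(3),"gap",st["finger_gap"].round(4),"t",round(st["clock"],2))
    return {c:np.mean(I[c],0) for c in cam}
E
python3 - <<'E'
from h import *
r=avg(3,("side","top"));s=r["side"].astype(np.uint8);t=r["top"].astype(np.uint8)
a=cv2.resize(t[140:240,230:330],(400,400),interpolation=cv2.INTER_CUBIC);b=cv2.resize(s[120:220,215:315],(400,400),interpolation=cv2.INTER_CUBIC)
cv2.imwrite("pics/p7.png",np.hstack([a,b])[...,::-1])
E
```

```text
Traceback (most recent call last):
  File "h.py", line 29, in avg
    print("F",np.mean(W,0).round(2),"sd",np.std(W,0).round(2),"tcp",np.mean(P,0).round(4),"q",st["orientation"].round(3),"gap",st["finger_gap"].round(4),"t",round(st["clock"],2))
                                                                                                                               ^^^^^^^^^^^^^^^^^^^^^^
AttributeError: 'float' object has no attribute 'round'
```

```bash
sed -i 's/st\["finger_gap"\].round(4)/round(st["finger_gap"],4)/' h.py
python3 - <<'E'
from h import *
r=avg(3,("side","top"));s=r["side"].astype(np.uint8);t=r["top"].astype(np.uint8)
a=cv2.resize(t[140:240,230:330],(400,400),interpolation=cv2.INTER_CUBIC);b=cv2.resize(s[120:220,215:315],(400,400),interpolation=cv2.INTER_CUBIC)
cv2.imwrite("pics/p7.png",np.hstack([a,b])[...,::-1])
E
```

```text
F [ 0.14 -0.1  -2.06] sd [0.33 0.45 0.34] tcp [ 0.6064 -0.0361  0.1826] q [ 0.001  0.712 -0.702  0.002] gap 0.0308 t 6.0
```

View pics/p7.png

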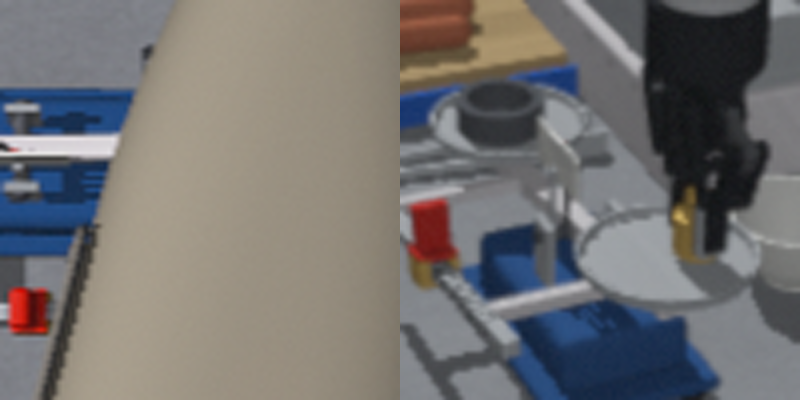

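The weight is just over the pan, right of its centre ((690,230) in the right crop); the ring is in the far pan. Lowering softly.

Request:
carry_out(moves=[-1, 0, 0, 0.005, 0, 0, 0, -1, 0, 0, 0.004, 0, 0, 0, -1, 0, 0, 0.004, 0, 0, 0, -1, 0, 0, 0, 0, 0, 0, -1, 0, 0, 0, 0, 0, 0])

```text
clock: 6.62
tcp_pos: [0.6065, -0.0367, 0.1697]
orientation: [0.001, 0.712, -0.702, 0.003]
wrist_force: [-0.6, -0.5, 1.9]
finger_gap: 0.0313
```

```bash
python3 -c "
from h import *
avg(4)"
```

```text
F [-1.44 -0.78  1.95] sd [0.21 0.49 0.44] tcp [ 0.6065 -0.0367  0.1697] q [ 0.001  0.712 -0.702  0.003] gap 0.0311 t 6.83
```

Request:
carry_out(moves=[-1, 0, 0, 0.005, 0, 0, 0, -1, 0, 0, 0.005, 0, 0, 0, -1, 0, 0, 0.005, 0, 0, 0, -1, 0, 0, 0.004, 0, 0, 0, -1, 0, 0, 0, 0, 0, 0])

```text
clock: 7.45
tcp_pos: [0.6067, -0.037, 0.1492]
orientation: [0.001, 0.712, -0.703, 0.003]
wrist_force: [-0.5, -0.6, 1.0]
finger_gap: 0.0314
```

```bash
python3 -c "
from h import *
r=avg(8)
s=r['side'].astype(np.uint8)
np.save('lev.npy',r['side'])
cv2.imwrite('pics/p8.png',cv2.resize(s[120:220,200:315],(805//1,700))[:600,:800,::-1])"
```

```text
F [-1.08 -0.85  1.53] sd [0.3  0.5  0.44] tcp [ 0.6067 -0.0371  0.1497] q [ 0.001  0.712 -0.703  0.003] gap 0.0314 t 7.85
```

About 1.5 N (≈155 g) is still lacking at level, which is more than the rider's 120 g, so the 100 g weight will be needed too. Letting the pan back up to its stop and releasing.

Request:
carry_out(moves=[-1, 0, 0, -0.006, 0, 0, 0, -1, 0, 0, -0.006, 0, 0, 0, -1, 0, 0, -0.005, 0, 0, 0, -1, 0, 0, -0.002, 0, 0, 0, -1, 0, 0, 0, 0, 0, 0])

```text
clock: 8.48
tcp_pos: [0.6066, -0.0364, 0.1707]
orientation: [0.001, 0.712, -0.702, 0.003]
wrist_force: [-2.2, 0.2, 2.0]
finger_gap: 0.0313
```

```bash
python3 -c "
from h import *
avg(4)"
```

```text
F [-1.12 -0.3   1.55] sd [0.18 0.28 0.39] tcp [ 0.6066 -0.0365  0.1704] q [ 0.001  0.712 -0.702  0.003] gap 0.0312 t 8.68
```

Request:
carry_out(moves=[-1, 0, 0, -0.0015, 0, 0, 0, -1, 0, 0, 0, 0, 0, 0, -1, 0, 0, 0, 0, 0, 0, -1, 0, 0, 0, 0, 0, 0, -1, 0, 0, 0, 0, 0, 0])

```text
clock: 9.3
tcp_pos: [0.6066, -0.0364, 0.1714]
orientation: [0.001, 0.712, -0.702, 0.003]
wrist_force: [-0.9, -0.2, 1.5]
finger_gap: 0.0311
```

```bash
python3 -c "
from h import *
avg(6)"
```

```text
F [-0.99 -0.03  1.53] sd [0.65 0.29 0.46] tcp [ 0.6066 -0.0364  0.1715] q [ 0.001  0.712 -0.702  0.003] gap 0.0308 t 9.6
```

Request:
carry_out(moves=[-1, 0, 0, -0.002, 0, 0, 0, -1, 0, 0, 0, 0, 0, 0, -1, 0, 0, 0, 0, 0, 0, -1, 0, 0, 0, 0, 0, 0, -1, 0, 0, 0, 0, 0, 0])

```text
clock: 10.22
tcp_pos: [0.6066, -0.0361, 0.1736]
orientation: [0.001, 0.712, -0.702, 0.003]
wrist_force: [-0.9, 1.2, 1.2]
finger_gap: 0.0315
```

```bash
python3 -c "
from h import *
avg(6)"
```

```text
F [-0.92  0.28  0.93] sd [0.5  0.37 0.56] tcp [ 0.6066 -0.0361  0.1736] q [ 0.001  0.712 -0.702  0.003] gap 0.031 t 10.53
```

Request:
carry_out(moves=[-1, 0, 0, -0.0015, 0, 0, 0, -1, 0, 0, 0, 0, 0, 0, -1, 0, 0, 0, 0, 0, 0, -1, 0, 0, 0, 0, 0, 0, -1, 0, 0, 0, 0, 0, 0])

```text
clock: 11.15
tcp_pos: [0.6066, -0.036, 0.1752]
orientation: [0.001, 0.712, -0.702, 0.002]
wrist_force: [-0.8, 1.5, 1.1]
finger_gap: 0.0314
```

```bash
python3 -c "
from h import *
avg(6)"
```

```text
F [-0.65  0.82  1.28] sd [0.38 0.43 0.5 ] tcp [ 0.6066 -0.036   0.1752] q [ 0.001  0.712 -0.702  0.002] gap 0.0313 t 11.45
```

Request:
carry_out(moves=[-1, 0, 0, -0.0015, 0, 0, 0, -1, 0, 0, 0, 0, 0, 0, -1, 0, 0, -0.0015, 0, 0, 0, -1, 0, 0, 0, 0, 0, 0, -1, 0, 0, 0, 0, 0, 0])

```text
clock: 12.08
tcp_pos: [0.6062, -0.0362, 0.177]
orientation: [0.001, 0.712, -0.702, 0.002]
wrist_force: [-0.4, -0.3, -2.4]
finger_gap: 0.0312
```

```bash
python3 -c "
from h import *
r=avg(6);np.save('n1.npy',r['side'])"
```

```text
F [ 0.19  0.29 -1.85] sd [0.45 0.39 0.29] tcp [ 0.6063 -0.0362  0.1771] q [ 0.001  0.712 -0.702  0.002] gap 0.031 t 12.38
```

Contact is at TCP z≈0.176. Lower onto the pan, open and retreat.

Request:
carry_out(moves=[-1, 0, 0, 0.0015, 0, 0, 0, -1, 0, 0, 0, 0, 0, 0, -0.15, 0, 0, 0, 0, 0, 0, 0.05, 0, 0, 0, 0, 0, 0, 0.05, 0, 0, 0, 0, 0, 0])

```text
clock: 13.0
tcp_pos: [0.607, -0.0363, 0.1768]
orientation: [0.001, 0.712, -0.702, 0.003]
wrist_force: [-0.0, 0.1, 0.3]
finger_gap: 0.0451
```

Request:
carry_out(moves=[0.05, 0, 0, -0.02, 0, 0, 0, 0.05, 0, 0, -0.04, 0, 0, 0, 0.05, 0.03, 0.01, -0.03, 0, 0, 0, 0.05, 0.05, 0.02, 0, 0, 0, 0, 0.05, 0.05, 0.02, 0, 0, 0, 0])

```text
clock: 13.62
tcp_pos: [0.559, -0.1664, 0.2698]
orientation: [0.001, 0.715, -0.7, 0.003]
wrist_force: [0.9, 0.1, -0.2]
finger_gap: 0.0448
```

Request:
carry_out(moves=[0.2, 0.05, 0.02, 0, 0, 0, 0, 0.2, 0.05, 0.02, 0, 0, 0, 0, 0.2, 0.05, 0.01, 0, 0, 0, 0, 0.2, 0.02, 0.005, 0, 0, 0, 0, 0.2, 0, 0, 0, 0, 0, 0])

```text
clock: 14.25
tcp_pos: [0.5045, -0.3458, 0.2714]
orientation: [0.0, 0.713, -0.701, 0.005]
wrist_force: [0.1, -0.8, -0.1]
finger_gap: 0.051
```

```bash
python3 - <<'E'
from h import *
r=avg(2,("side","top"));s=r["side"].astype(np.uint8);t=r["top"].astype(np.uint8)
a=cv2.resize(t[140:240,230:330],(400,400),interpolation=cv2.INTER_CUBIC);b=cv2.resize(s[120:220,215:315],(400,400),interpolation=cv2.INTER_CUBIC)
cv2.imwrite("pics/p9.png",np.hstack([a,b])[...,::-1])
for n,im,roi in(("top",t,(240,140,330,215)),("side",s,(240,150,330,200)),("top",t,(360,175,400,260)),("side",s,(240,285,360,350))):
    print(n,blobs(im,(18,110,90),(32,255,255),roi)[0])
E
```

```text
F [-0.2   0.21 -0.05] sd [0.5  0.41 0.27] tcp [ 0.5051 -0.3439  0.2716] q [ 0.     0.714 -0.7    0.005] gap 0.0513 t 14.45
top [(array([284, 160,  12,  13, 126], dtype=int32), array([289.23809524, 165.65873016]))]
side [(array([284, 169,  10,  18, 148], dtype=int32), array([288.36486486, 177.93918919]))]
top [(array([379, 212,  11,   9,  75], dtype=int32), array([384.32      , 216.17333333])), (array([378, 236,  10,   7,  52], dtype=int32), array([382.26923077, 238.82692308]))]
side [(array([294, 306,  12,  19, 182], dtype=int32), array([299.4010989 , 315.32417582])), (array([265, 314,   9,  16, 118], dtype=int32), array([269.1440678 , 322.27118644]))]
```

View pics/p9.png

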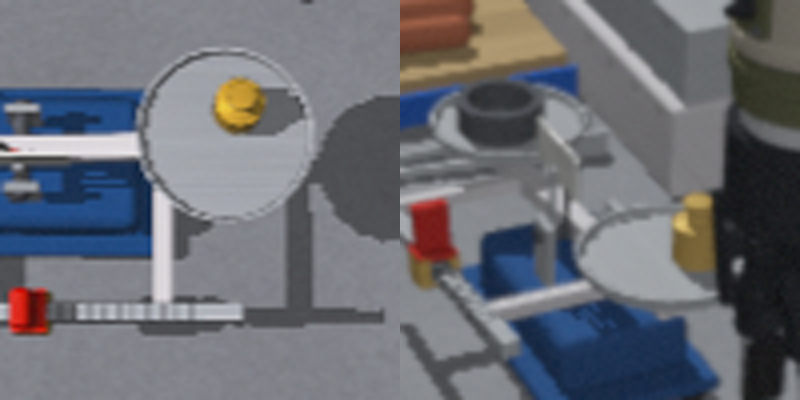

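The 200 g weight stands upright in the pan, (240,103) in the left crop and (692,235) in the right. Now the 100 g weight.

Request:
carry_out(moves=[0.2, -0.005, 0.009, 0.05, 0, 0, 0, 0.2, 0, 0, 0.06, 0, 0, 0, 0.2, 0, 0, 0.06, 0, 0, 0, 0.2, 0, 0, 0.02, 0, 0, 0, 0.2, 0, 0, 0, 0, 0, 0])

```text
clock: 15.08
tcp_pos: [0.5022, -0.3327, 0.0798]
orientation: [-0.001, 0.719, -0.695, 0.007]
wrist_force: [0.1, -0.6, 1.2]
finger_gap: 0.0514
```

Request:
carry_out(moves=[0.2, 0.007, 0.006, 0.015, 0, 0, 0, 0.2, 0, 0, 0.015, 0, 0, 0, 0.2, 0, 0, 0.012, 0, 0, 0, 0.2, 0, 0, 0.008, 0, 0, 0, 0.2, 0, 0, 0, 0, 0, 0])

```text
clock: 15.7
tcp_pos: [0.4992, -0.3415, 0.0301]
orientation: [-0.001, 0.719, -0.695, 0.01]
wrist_force: [0.1, 0.3, -0.1]
finger_gap: 0.051
```

Request:
carry_out(moves=[0.2, -0.002, 0.002, 0.003, 0, 0, 0, -0.3, 0, 0, 0, 0, 0, 0, -1, 0, 0, 0, 0, 0, 0, -1, 0, 0, 0, 0, 0, 0, -1, 0, 0, 0, 0, 0, 0], squeeze=35)

```text
clock: 16.32
tcp_pos: [0.4977, -0.3401, 0.028]
orientation: [-0.001, 0.719, -0.695, 0.011]
wrist_force: [1.3, -0.8, -1.1]
finger_gap: 0.0241
```

```bash
python3 -c "
from h import *
avg(3)"
```

```text
F [ 0.13 -0.12 -1.63] sd [0.08 0.45 0.35] tcp [ 0.4977 -0.34    0.028 ] q [-0.001  0.719 -0.695  0.011] gap 0.0245 t 16.48
```

Request:
carry_out(moves=[-1, 0, 0, -0.03, 0, 0, 0, -1, 0, 0, -0.06, 0, 0, 0, -1, 0, 0, -0.06, 0, 0, 0, -1, -0.02, -0.006, -0.06, 0, 0, 0, -1, -0.045, -0.012, 0, 0, 0, 0])

```text
clock: 17.1
tcp_pos: [0.509, -0.2729, 0.24]
orientation: [-0.001, 0.717, -0.697, 0.01]
wrist_force: [0.7, 0.2, -1.3]
finger_gap: 0.0244
```

Request:
carry_out(moves=[-1, -0.05, -0.013, 0, 0, 0, 0, -1, -0.05, -0.013, 0, 0, 0, 0, -1, -0.05, -0.013, 0, 0, 0, 0, -1, -0.05, -0.013, 0, 0, 0, 0, -1, -0.02, -0.005, 0, 0, 0, 0])

```text
clock: 17.73
tcp_pos: [0.5613, -0.044, 0.2397]
orientation: [-0.002, 0.717, -0.697, 0.012]
wrist_force: [0.3, -0.2, -0.4]
finger_gap: 0.024
```

Request:
carry_out(moves=[-1, 0, 0, 0, 0, 0, 0, -1, 0, 0, 0, 0, 0, 0, -1, 0, 0, 0, 0, 0, 0, -1, 0, 0, 0, 0, 0, 0, -1, 0, 0, 0, 0, 0, 0])

```text
clock: 18.35
tcp_pos: [0.5608, -0.0453, 0.2394]
orientation: [-0.001, 0.717, -0.697, 0.012]
wrist_force: [0.1, -0.6, -0.9]
finger_gap: 0.0244
```

Request:
carry_out(moves=[-1, -0.011, -0.009, 0.02, 0, 0, 0, -1, 0, 0, 0.02, 0, 0, 0, -1, 0, 0, 0.012, 0, 0, 0, -1, 0, 0, 0.006, 0, 0, 0, -1, 0, 0, 0, 0, 0, 0])

```text
clock: 18.98
tcp_pos: [0.5715, -0.0368, 0.1808]
orientation: [-0.002, 0.716, -0.698, 0.013]
wrist_force: [0.2, -0.1, -0.9]
finger_gap: 0.0245
```

```bash
python3 -c "
from h import *
avg(3)"
```

```text
F [ 0.05 -0.05 -0.61] sd [0.42 0.2  0.28] tcp [ 0.5719 -0.0367  0.1815] q [-0.002  0.716 -0.698  0.013] gap 0.0244 t 19.12
```

Request:
carry_out(moves=[-1, 0, 0.002, 0.003, 0, 0, 0, -1, 0, 0, 0.0015, 0, 0, 0, -1, 0, 0, 0.0015, 0, 0, 0, -1, 0, 0, 0, 0, 0, 0, -1, 0, 0, 0, 0, 0, 0])

```text
clock: 19.75
tcp_pos: [0.5706, -0.037, 0.1765]
orientation: [-0.003, 0.716, -0.698, 0.014]
wrist_force: [0.4, -1.2, -1.2]
finger_gap: 0.0244
```

```bash
python3 -c "
from h import *
avg(4)"
```

```text
F [-0.07 -0.3  -0.95] sd [0.19 0.58 0.42] tcp [ 0.5706 -0.037   0.1765] q [-0.003  0.716 -0.698  0.014] gap 0.024 t 19.95
```

Request:
carry_out(moves=[-1, 0, 0, 0.0015, 0, 0, 0, -1, 0, 0, 0, 0, 0, 0, -1, 0, 0, 0.001, 0, 0, 0, -1, 0, 0, 0, 0, 0, 0, -1, 0, 0, 0, 0, 0, 0])

```text
clock: 20.58
tcp_pos: [0.5709, -0.0371, 0.1742]
orientation: [-0.003, 0.716, -0.698, 0.014]
wrist_force: [-0.9, 0.5, 0.1]
finger_gap: 0.0238
```

```bash
python3 -c "
from h import *
avg(4)"
```

```text
F [-0.41  0.31  0.06] sd [0.62 0.39 0.56] tcp [ 0.5709 -0.0371  0.1742] q [-0.003  0.716 -0.698  0.014] gap 0.024 t 20.77
```

Contact, at the expected height. Release, rise, and go over the rider, taking out the slight tilt.

Request:
carry_out(moves=[-0.25, 0, 0, 0, 0, 0, 0, -0.1, 0, 0, 0, 0, 0, 0, -0.1, 0, 0, -0.02, 0, 0, 0, -0.1, 0, 0, -0.04, 0, 0, 0, -0.1, -0.02, 0.02, -0.03, -1.4, -0.9, 0])

```text
clock: 21.4
tcp_pos: [0.5471, -0.0164, 0.2625]
orientation: [0.002, 0.715, -0.699, -0.002]
wrist_force: [-0.1, 1.7, -0.1]
finger_gap: 0.0383
```

Request:
carry_out(moves=[-0.1, -0.04, 0.03, 0, 0, 0, 0, -0.1, -0.05, 0.03, 0, 0, 0, 0, -0.1, -0.03, 0.015, 0, 0, 0, 0, -0.1, 0, 0, 0, 0, 0, 0, -0.1, 0, 0, 0, 0, 0, 0])

```text
clock: 22.02
tcp_pos: [0.4696, 0.0969, 0.2665]
orientation: [-0.003, 0.719, -0.695, -0.001]
wrist_force: [-0.3, 0.0, 0.8]
finger_gap: 0.0386
```

```bash
python3 - <<'E'
from h import *
r=avg(4,("side","top"));s=r["side"].astype(np.uint8);t=r["top"].astype(np.uint8)
np.savez("stop.npz",**r)
a=cv2.resize(t[140:240,200:300],(400,400),interpolation=cv2.INTER_CUBIC);b=cv2.resize(s[120:220,215:315],(400,400),interpolation=cv2.INTER_CUBIC)
cv2.imwrite("pics/p10.png",np.hstack([a,b])[...,::-1])
for n,im,roi in(("top",t,(180,190,300,240)),("side",s,(200,150,250,200))):
    print("red",n,blobs(im,(0,150,90),(6,255,255),roi)[0])
E
```

```text
F [ 0.15 -0.16 -0.06] sd [0.4  0.51 0.35] tcp [0.4695 0.0966 0.2661] q [-0.003  0.719 -0.695 -0.002] gap 0.0383 t 22.43
red top []
red side [(array([217, 170,  12,  15, 123], dtype=int32), array([222.33333333, 177.55284553]))]
```

View pics/p10.png

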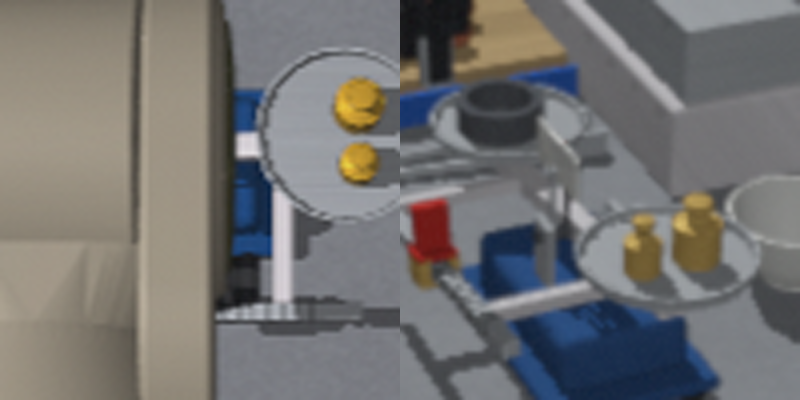

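Both weights stand upright in the pan, (642,248) and (697,235) in the right crop, and the rider is untouched at (432,230). Straddle its fin without gripping.

Request:
carry_out(moves=[-0.1, -0.004, -0.0035, 0.03, 0, 0, 0, -0.1, 0, 0, 0.04, 0, 0, 0, -0.1, 0, 0, 0.022, 0, 0, 0, -0.1, 0, 0, 0, 0, 0, 0, -0.1, 0, 0, 0, 0, 0, 0])

```text
clock: 23.05
tcp_pos: [0.4748, 0.0984, 0.173]
orientation: [-0.004, 0.719, -0.695, -0.002]
wrist_force: [-0.4, -0.0, 0.1]
finger_gap: 0.0388
```

Request:
carry_out(moves=[-0.1, -0.0025, 0.001, 0.012, 0, 0, 0, -0.1, 0, 0, 0.012, 0, 0, 0, -0.1, 0, 0, 0.01, 0, 0, 0, -0.1, 0, 0, 0.006, 0, 0, 0, -0.1, 0, 0, 0, 0, 0, 0])

```text
clock: 23.68
tcp_pos: [0.4752, 0.0999, 0.1321]
orientation: [-0.006, 0.72, -0.694, -0.001]
wrist_force: [0.5, 0.8, 0.4]
finger_gap: 0.0386
```

```bash
python3 - <<'E'
from h import *
r=avg(3,("side","top"));s=r["side"].astype(np.uint8);t=r["top"].astype(np.uint8)
a=cv2.resize(t[180:240,200:260],(400,400),interpolation=cv2.INTER_CUBIC);b=cv2.resize(s[140:200,195:255],(400,400),interpolation=cv2.INTER_CUBIC)
cv2.imwrite("pics/p11.png",np.hstack([a,b])[...,::-1])
E
```

```text
F [ 0.09 -0.08  0.06] sd [0.57 0.6  0.58] tcp [0.4758 0.0999 0.1329] q [-0.007  0.72  -0.694 -0.   ] gap 0.0387 t 23.98
```

View pics/p11.png

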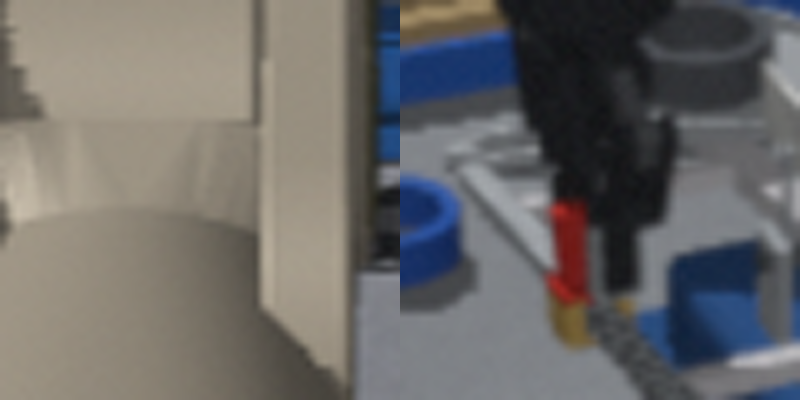

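The fin stands between the open fingers, touching neither ((570,250) in the right crop). Push it outwards gently, about 50 mm.

Request:
carry_out(moves=[-0.1, 0.006, 0, 0, 0, 0, 0, -0.1, 0.006, 0, 0, 0, 0, 0, -0.1, 0.006, 0, 0, 0, 0, 0, -0.1, 0.006, 0, 0, 0, 0, 0, -0.1, 0.006, 0, 0, 0, 0, 0])

```text
clock: 24.6
tcp_pos: [0.4771, 0.0687, 0.1333]
orientation: [-0.008, 0.72, -0.694, -0.001]
wrist_force: [0.7, 1.0, -0.8]
finger_gap: 0.0385
```

Request:
carry_out(moves=[-0.1, 0.006, 0, -0.002, 0, 0, 0, -0.1, 0.006, 0, 0, 0, 0, 0, -0.1, 0.006, 0, -0.002, 0, 0, 0, -0.1, 0.006, 0, 0, 0, 0, 0, -0.1, 0.006, 0, 0, 0, 0, 0])

```text
clock: 25.22
tcp_pos: [0.4778, 0.0364, 0.1368]
orientation: [-0.007, 0.72, -0.694, -0.001]
wrist_force: [-0.2, 1.6, -2.1]
finger_gap: 0.0383
```

```bash
python3 -c "
from h import *
avg(3)"
```

```text
F [0.33 0.19 0.28] sd [0.51 0.28 0.4 ] tcp [0.478  0.036  0.1369] q [-0.007  0.72  -0.694 -0.001] gap 0.0382 t 25.38
```

Request:
carry_out(moves=[-0.1, -0.011, 0, 0, 0, 0, 0, -0.1, 0, 0, -0.02, 0, 0, 0, -0.1, 0, 0, -0.03, 0, 0, 0, -0.1, 0, 0, -0.02, 0, 0, 0, -0.1, 0, 0, 0, 0, 0, 0])

```text
clock: 26.0
tcp_pos: [0.477, 0.0494, 0.2088]
orientation: [-0.007, 0.72, -0.694, -0.0]
wrist_force: [0.0, 0.8, 0.0]
finger_gap: 0.0385
```

Request:
carry_out(moves=[-0.1, 0, 0, 0, 0, 0, 0, -0.1, 0, 0, 0, 0, 0, 0, -0.1, 0, 0, 0, 0, 0, 0, -0.1, 0, 0, 0, 0, 0, 0, -0.1, 0, 0, 0, 0, 0, 0])

```text
clock: 26.62
tcp_pos: [0.4753, 0.0501, 0.2057]
orientation: [-0.005, 0.72, -0.694, -0.002]
wrist_force: [0.7, -0.1, -0.6]
finger_gap: 0.0386
```

```bash
cat > beam.py <<'E'
from h import *
from scipy.optimize import brentq
PIV=np.array([.588,.107])
def patch_shift(a,b,roi):
    x0,y0,x1,y1=roi;g=lambda i:cv2.cvtColor(i[y0:y1,x0:x1].astype(np.uint8),cv2.COLOR_RGB2GRAY).astype(np.float32)
    W=np.eye(2,3,dtype=np.float32)
    cc,W=cv2.findTransformECC(g(a),g(b),W,cv2.MOTION_TRANSLATION,(3,200,1e-5),None,3)
    return W[:,2],cc
def brass(im,roi=(264,160,308,215)):
    b,k=blobs(im.astype(np.uint8),(17,100,60),(32,255,255),roi,30)
    return k,[(x[1].round(2),x[0][4]) for x in b]
def angle(v,P):   # pixel motion v of a point P on the weight pan, between beam 0 and th
    u=lambda th:(proj("side",P+[0,.14*(np.cos(.14)-np.cos(th-.14)),-.14*(np.sin(.14)+np.sin(th-.14))])-proj("side",P))[0,1]
    return brentq(lambda t:u(t)-v,-.1,.4)
E
python3 - <<'E'
from beam import *
st=np.load("stop.npz")["side"];r=avg(6)["side"];np.save("m1.npy",r)
print(brass(st)[1],brass(r)[1])
# ECC on weights region: centre shift first by blob centroid
k0,k1=brass(st)[0],brass(r)[0]
m=lambda k:np.argwhere(k)[:,::-1].mean(0)
print("centroid shift",m(k1)-m(k0))
v,cc=patch_shift(st,r,(266,164,300,196));print("ECC",v,cc)
P=np.array([.589,-.037,.180])
for vv in(v[1],(m(k1)-m(k0))[1]): print("beam",angle(vv,P),"lack g",(.14-angle(vv,P))/.0034)
b,_=blobs(r.astype(np.uint8),(0,150,90),(6,255,255),(200,150,270,220));print(b)
E
```

```text
F [ 0.09 -0.05 -0.13] sd [0.28 0.5  0.55] tcp [0.4755 0.0501 0.2059] q [-0.006  0.72  -0.694 -0.002] gap 0.0388 t 26.93
[(array([288.93, 178.16]), np.int32(181)), (array([275.34, 182.31]), np.int32(107))] [(array([288.94, 181.74]), np.int32(177)), (array([275.48, 186.23]), np.int32(105))]
centroid shift [0.04705969 3.70995863]
ECC [0.13591802 3.8039238 ] 0.8541989046184201
beam 0.0776293457911752 lack g 18.344310061419066
beam 0.07566981126010139 lack g 18.920643747029008
[(array([224, 179,  12,  16, 134], dtype=int32), array([229.11940299, 186.41791045]))]
```

Off the stop: the beam lacks about 18.5 g. Push 18 mm more, ending with TCP y near 0.0175.

Request:
carry_out(moves=[-0.1, 0, 0, 0.03, 0, 0, 0, -0.1, 0, 0, 0.025, 0, 0, 0, -0.1, 0, 0, 0.014, 0, 0, 0, -0.1, 0, 0, 0, 0, 0, 0, -0.1, 0.006, 0, 0, 0, 0, 0])

```text
clock: 27.55
tcp_pos: [0.4778, 0.0447, 0.137]
orientation: [-0.007, 0.721, -0.693, -0.0]
wrist_force: [-0.2, 0.4, 0.5]
finger_gap: 0.0381
```

Request:
carry_out(moves=[-0.1, 0.005, 0, 0, 0, 0, 0, -0.1, 0.005, 0, 0, 0, 0, 0, -0.1, 0.005, 0, 0, 0, 0, 0, -0.1, 0.005, 0, 0, 0, 0, 0, -0.1, 0, 0, 0, 0, 0, 0])

```text
clock: 28.18
tcp_pos: [0.4797, 0.0228, 0.1385]
orientation: [-0.008, 0.72, -0.694, 0.001]
wrist_force: [-0.3, -0.7, -0.1]
finger_gap: 0.0387
```

```bash
python3 -c "
from h import *
avg(3)"
```

```text
F [-0.28  0.   -0.29] sd [0.23 0.58 0.43] tcp [0.4797 0.0231 0.1385] q [-0.008  0.72  -0.694  0.   ] gap 0.0382 t 28.32
```

Request:
carry_out(moves=[-0.1, 0.003, 0, 0, 0, 0, 0, -0.1, 0.002, 0, 0, 0, 0, 0, -0.1, 0, 0, 0, 0, 0, 0, -0.1, -0.006, 0, 0, 0, 0, 0, -0.1, -0.006, 0, 0, 0, 0, 0])

```text
clock: 28.95
tcp_pos: [0.4794, 0.0306, 0.1386]
orientation: [-0.008, 0.72, -0.694, 0.0]
wrist_force: [-0.1, -0.0, 0.3]
finger_gap: 0.0385
```

Request:
carry_out(moves=[-0.1, 0, 0, -0.02, 0, 0, 0, -0.1, 0, 0, -0.03, 0, 0, 0, -0.1, 0, 0, -0.02, 0, 0, 0, -0.1, 0, 0, 0, 0, 0, 0, -0.1, 0, 0, 0, 0, 0, 0])

```text
clock: 29.58
tcp_pos: [0.4777, 0.032, 0.2094]
orientation: [-0.007, 0.721, -0.693, -0.0]
wrist_force: [0.0, -0.7, -0.1]
finger_gap: 0.0387
```

Request:
carry_out(moves=[-0.1, 0, 0, 0, 0, 0, 0, -0.1, 0, 0, 0, 0, 0, 0, -0.1, 0, 0, 0, 0, 0, 0, -0.1, 0, 0, 0, 0, 0, 0, -0.1, 0, 0, 0, 0, 0, 0])

```text
clock: 30.2
tcp_pos: [0.4763, 0.0322, 0.2068]
orientation: [-0.006, 0.721, -0.693, -0.002]
wrist_force: [-0.1, -0.2, 0.0]
finger_gap: 0.0383
```

```bash
cat > m.py <<'E'
from beam import *
import sys
st=np.load("stop.npz")["side"];r=avg(10)["side"];np.save(sys.argv[1],r)
k0,k1=brass(st)[0],brass(r)[0];m=lambda k:np.argwhere(k)[:,::-1].mean(0)
g=lambda i:cv2.cvtColor(i.astype(np.uint8),cv2.COLOR_RGB2GRAY).astype(np.float32)
P=np.array([.589,-.037,.180])
# template of weights + rim, subpixel via upsampled NCC
def ncc(a,b,roi,up=8,pad=12):
    x0,y0,x1,y1=roi;f=lambda z:cv2.GaussianBlur(cv2.resize(z,None,fx=up,fy=up,interpolation=cv2.INTER_CUBIC),(0,0),up*.7)
    T=f(g(a)[y0:y1,x0:x1]);S=f(g(b)[y0-pad:y1+pad,x0-4:x1+4])
    R=cv2.matchTemplate(S,T,cv2.TM_CCOEFF_NORMED);_,v,_,l=cv2.minMaxLoc(R);return l[0]/up-4,l[1]/up-pad,v
for nm,roi in(("weights",(268,165,298,194)),("pan",(258,168,302,198)),("rimR",(290,170,310,198)),("w200",(282,166,298,189)),("w100",(269,172,282,192))):
    x=ncc(st,r,roi);print(nm,np.round(x,3),"lack g",round((.14-angle(x[1],P))/.0034,1))
print("centroid",(.14-angle((m(k1)-m(k0))[1],P))/.0034)
x=ncc(st,r,(228,139,262,158));print("ring patch",np.round(x,3))
def aR(v,P=np.array([.585,.246,.13])):
    u=lambda th:(proj("side",P+[0,0,.14*(np.sin(.14)+np.sin(th-.14))])-proj("side",P))[0,1]
    return brentq(lambda t:u(t)-v,-.1,.4)
print("ring lack",(.14-aR(x[1]))/.0034)
print("rider",blobs(r.astype(np.uint8),(0,150,90),(6,255,255),(200,150,270,230))[0])
E
python3 m.py m2.npy
```

```text
F [-0.31  0.12  0.08] sd [0.42 0.38 0.58] tcp [0.4763 0.0323 0.2069] q [-0.006  0.721 -0.693 -0.002] gap 0.0387 t 30.7
weights [0.125 7.    0.858] lack g -1.7
pan [0.25  6.625 0.763] lack g 0.7
rimR [0.375 6.    0.704] lack g 4.7
w200 [0.125 7.125 0.829] lack g -2.5
w100 [0.    6.875 0.986] lack g -0.9
centroid 0.68193406550397
ring patch [-4.     6.25   0.682]Traceback (most recent call last):
  File "m.py", line 19, in <module>
    print("ring lack",(.14-aR(x[1]))/.0034)
                           ~~^^^^^^
  File "m.py", line 18, in aR
    return brentq(lambda t:u(t)-v,-.1,.4)
    r = _zeros._brentq(f, a, b, xtol, rtol, maxiter, args, full_output, disp)
ValueError: f(a) and f(b) must have different signs
```

Near level by first measure. Retreat to the start area for a clear view from both cameras.

Request:
carry_out(moves=[-0.1, 0, 0.01, -0.04, 0, 0, 0, -0.1, 0.05, 0.02, -0.02, 0, 0, 0, -0.1, 0.055, 0.02, 0, 0, 0, 0, -0.1, 0.055, 0.02, 0, 0, 0, 0, -0.1, 0.055, 0.02, 0, 0, 0, 0])

```text
clock: 31.32
tcp_pos: [0.3952, -0.1897, 0.2665]
orientation: [-0.006, 0.725, -0.689, 0.0]
wrist_force: [1.9, 0.6, 1.2]
finger_gap: 0.0386
```

Request:
carry_out(moves=[-0.1, 0.055, 0.025, 0, 0, 0, 0, -0.1, 0.055, 0.03, 0, 0, 0, 0, -0.1, 0.055, 0.03, 0, 0, 0, 0, -0.1, 0.055, 0.03, 0, 0, 0, 0, -0.1, 0.055, 0.03, 0, 0, 0, 0])

```text
clock: 31.95
tcp_pos: [0.2637, -0.4732, 0.264]
orientation: [-0.006, 0.725, -0.689, 0.002]
wrist_force: [1.0, -0.3, 0.5]
finger_gap: 0.0383
```

```bash
cat > lv.py <<'E'
from beam import *
import sys
r=avg(8,("side","top"));np.savez(sys.argv[1],**r)
s,t=r["side"],r["top"]
up=lambda i,roi,sz:cv2.resize(i[roi[1]:roi[3],roi[0]:roi[2]].astype(np.uint8),sz,interpolation=cv2.INTER_CUBIC)
cv2.imwrite(sys.argv[2],np.vstack([up(s,(215,135,315,205),(800,400))[:, :],up(t,(155,150,305,187),(800,197))])[...,::-1])
s0=np.load("s0.npy");t0=np.load("t0.npy")
g=lambda i:cv2.cvtColor(i.astype(np.uint8),cv2.COLOR_RGB2GRAY).astype(np.float32)
def ecc(a,b,roi,init):
    x0,y0,x1,y1=roi;W=np.float32([[1,0,init[0]+x0],[0,1,init[1]+y0]])
    cc,W=cv2.findTransformECC(g(a)[y0:y1,x0:x1],g(b),W,cv2.MOTION_TRANSLATION,(3,300,1e-6),None,3)
    return W[:,2]-[x0,y0],cc
def mot(n,P,sg,th): return (proj(n,P+[0,0,sg*.14*(np.sin(.14)+np.sin(th-.14))])-proj(n,P))[0]
def rep(nm,n,a,b,roi,P,sg):
    P=np.array(P);L=mot(n,P,sg,.14)
    v,cc=ecc(a,b,roi,L);print(nm,v.round(3),"level",L.round(3),"cc",round(cc,4),"lack g",round(41.2*(1-v@L/(L@L)),1))
rep("ring side","side",s0,s,(226,142,252,158),[.587,.246,.14],1)
rep("ring top","top",t0,t,(170,163,200,192),[.587,.246,.14],1)
stp=np.load("stop.npz")["side"]
rep("weights","side",stp,s,(268,165,298,194),[.589,-.037,.18],-1)
rep("w100","side",stp,s,(269,172,282,192),[.571,-.037,.18],-1)
rep("w200","side",stp,s,(282,166,297,189),[.606,-.037,.18],-1)
E
python3 lv.py l1.npz pics/p12.png
```

```text
F [-0.07 -0.1   0.12] sd [0.61 1.93 0.56] tcp [ 0.2647 -0.4718  0.2638] q [-0.006  0.725 -0.688  0.002] gap 0.0386 t 32.75Traceback (most recent call last):
  File "lv.py", line 17, in <module>
    rep("ring side","side",s0,s,(226,142,252,158),[.587,.246,.14],1)
    ~~~^^^^^^^^^^^^^^^^^^^^^^^^^^^^^^^^^^^^^^^^^^^^^^^^^^^^^^^^^^^^^
  File "lv.py", line 16, in rep
    v,cc=ecc(a,b,roi,L);print(nm,v.round(3),"level",L.round(3),"cc",round(cc,4),"lack g",round(41.2*(1-v@L/(L@L)),1))
         ~~~^^^^^^^^^^^
  File "lv.py", line 11, in ecc
    cc,W=cv2.findTransformECC(g(a)[y0:y1,x0:x1],g(b),W,cv2.MOTION_TRANSLATION,(3,300,1e-6),None,3)
         ~~~~~~~~~~~~~~~~~~~~^^^^^^^^^^^^^^^^^^^^^^^^^^^^^^^^^^^^^^^^^^^^^^^^^^^^^^^^^^^^^^^^^^^^^
cv2.error: OpenCV(4.12.0) /io/opencv/modules/video/src/ecc.cpp:589: error: (-7:Iterations do not converge) The algorithm stopped before its convergence. The correlation is going to be minimized. Images may be uncorrelated or non-overlapped in function 'findTransformECC'
```

View pics/p12.png

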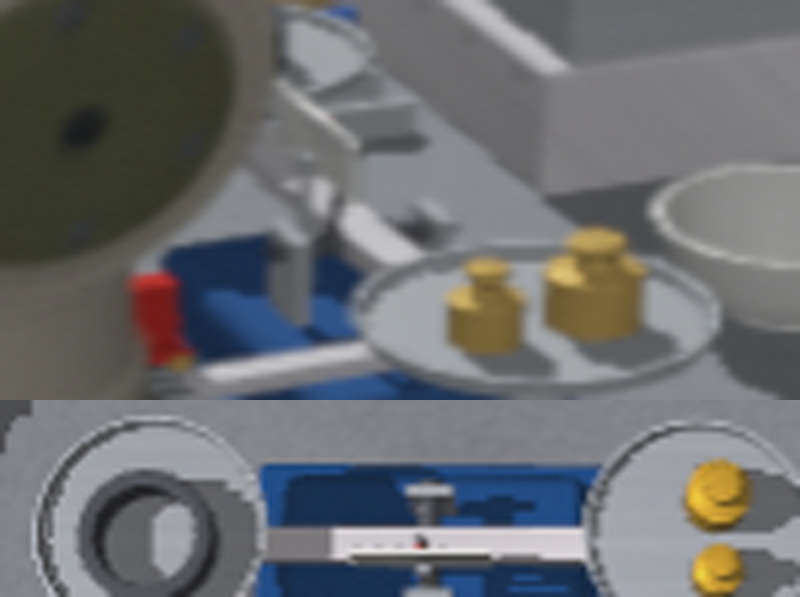

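Top and side now clear: both weights stand upright ((485,305), (595,285)); the ring lies in its pan at (148,540); the pointer tip covers the red mark at (420,541).

```bash
cat > lv2.py <<'E'
from beam import *
import sys
def ecc(a,b,roi,init,ch):
    x0,y0,x1,y1=roi;W=np.float32([[1,0,init[0]+x0],[0,1,init[1]+y0]])
    cc,W=cv2.findTransformECC(ch(a)[y0:y1,x0:x1],ch(b),W,cv2.MOTION_TRANSLATION,(3,300,1e-6),None,3)
    return W[:,2]-[x0,y0],cc
gray=lambda i:cv2.cvtColor(np.float32(i),cv2.COLOR_RGB2GRAY)
yel=lambda i:np.float32(i[...,0])-np.float32(i[...,2])
def rep(nm,n,a,b,roi,P,sg,ch=gray):
    P=np.array(P);T=lambda th:(proj(n,P+[0,-sg*.14*(np.cos(th-.14)-np.cos(.14))*-1,sg*.14*(np.sin(.14)+np.sin(th-.14))])-proj(n,P))[0]
    L=T(.14)
    try:v,cc=ecc(a,b,roi,L,ch)
    except cv2.error: print(nm,"fail");return
    k=(L if n=="top" else np.array([0,1.])); f=lambda th:(T(th)-v)@k
    th=brentq(f,-.1,.4);print(nm,v.round(3),"level",L.round(3),"cc",round(cc,3),"beam",round(th,4),"lack g",round((.14-th)/.0034,1))
def allm(s,t):
    stp=np.load("stop.npz")["side"]
    for ch,c in((gray,"g"),(yel,"y")):
        rep("weights "+c,"side",stp,s,(268,165,298,194),[.589,-.037,.18],-1,ch)
        rep("w100 "+c,"side",stp,s,(269,172,282,192),[.571,-.037,.18],-1,ch)
        rep("w200 "+c,"side",stp,s,(282,166,298,189),[.606,-.037,.18],-1,ch)
    if t is not None: rep("ring top","top",np.load("t0.npy"),t,(174,166,196,188),[.587,.246,.14],1)
if __name__=="__main__":
    r=np.load(sys.argv[1]);allm(r["side"],r["top"])
E
python3 lv2.py l1.npz; python3 - <<'E'
from lv2 import *
print("m1");allm(np.load("m1.npy"),None);print("m2");allm(np.load("m2.npy"),None)
# top: red mark / black pointer near dial, crop columns
t=np.load("l1.npz")["top"];t0=np.load("t0.npy")
for i in(t0,t):
    c=i[172:180,222:248].astype(int); 
    print((c[...,0]-c[...,1])[3:6]); print(c.sum(2)[3:6]//3)
print(proj("top",[[.588,.107,.173],[.588,.1165,.173],[.588,.107,.181]]))
E
```

```text
weights g [0.141 6.967] level [-0.052  6.734] cc 0.86 beam 0.1451 lack g -1.5
w100 g [0.007 6.875] level [-3.000e-03  6.753e+00] cc 0.984 beam 0.1427 lack g -0.8
w200 g [0.118 7.144] level [-0.097  6.716] cc 0.836 beam 0.1493 lack g -2.7
weights y [0.035 6.763] level [-0.052  6.734] cc 0.998 beam 0.1406 lack g -0.2
w100 y [0.06  6.775] level [-3.000e-03  6.753e+00] cc 0.996 beam 0.1405 lack g -0.1
w200 y [0.078 6.72 ] level [-0.097  6.716] cc 0.994 beam 0.1401 lack g -0.0
ring top [-1.922 -1.557] level [-2.009 -1.544] cc 0.989 beam 0.1361 lack g 1.2
m1
weights g [0.13  3.819] level [-0.052  6.734] cc 0.882 beam 0.0779 lack g 18.3
w100 g [0.04  3.934] level [-3.000e-03  6.753e+00] cc 0.985 beam 0.0801 lack g 17.6
w200 g [0.159 4.139] level [-0.097  6.716] cc 0.826 beam 0.0849 lack g 16.2
weights y [0.038 3.86 ] level [-0.052  6.734] cc 0.999 beam 0.0788 lack g 18.0
w100 y [0.088 3.85 ] level [-3.000e-03  6.753e+00] cc 0.998 beam 0.0784 lack g 18.1
w200 y [0.082 3.832] level [-0.097  6.716] cc 0.996 beam 0.0784 lack g 18.1
m2
weights g [0.124 6.951] level [-0.052  6.734] cc 0.862 beam 
[... 969 characters left out ...]
 217 220 220 219 220 220 220 220]]
[[ 7  7  6  5  6  5  5  4  5  5  4  3  4  6  6  6  5  6  6  6  6  5  5  6
   5  7]
 [ 4  5  5  5  6  5  5  5  6  6  8  9  4  5  5  6  6  5  6  7  7  5  5  4
   6  6]
 [ 4  5  5  5  5  5  6  5  5  5 37 64 30  6  7  5  5  6  6  6  6  5  5  5
   5  7]]
[[204 203 204 203 204 203 203 202 202 202 182 139 166 200 202 202 201 202
  202 202 202 202 202 203 203 203]
 [202 203 203 202 203 204 203 202 203 204 182 118  87 168 201 201 201 202
  203 203 203 204 204 204 205 204]
 [190 208 208 188 190 207 207 188 190 206 183 127  82 163 207 187 190 206
  207 207 207 207 208 208 207 207]]
[[234.68259424 171.48683348]
 [231.06922824 171.38620972]
 [234.49060228 170.83058788]]
```

```bash
python3 - <<'E'
from lv2 import *
a=np.load("stop.npz")["top"];r=np.load("l1.npz");t=r["top"]
for ch in(yel,gray): rep("weights top","top",a,t,(281,157,298,187),[.589,-.037,.195],-1,ch)
rep("rim+weights top","top",a,t,(268,152,300,194),[.591,-.035,.165],-1,gray)
for n in("top","side"):
    print(blobs(r[n].astype(np.uint8),(18,110,90),(32,255,255),(360,175,400,260) if n=="top" else (240,285,360,350))[0])
# ring vs its pan, and unaffected things: frame difference to start
d=np.abs(np.load("t0.npy").astype(float)-t).max(2)>60;d[290:]=0
nn,_,st,ce=cv2.connectedComponentsWithStats(d.astype(np.uint8));print([(st[i].tolist()) for i in range(1,nn) if st[i][4]>25])
E
```

```text
weights top [-0.148  1.543] level [-0.19   1.619] cc 0.995 beam 0.1332 lack g 2.0
weights top [-0.426  1.207] level [-0.19   1.619] cc 0.976 beam 0.1075 lack g 9.5
rim+weights top [0.43  1.376] level [-0.146  1.533] cc 0.938 beam 0.1209 lack g 5.6
[(array([378, 236,  10,   7,  52], dtype=int32), array([382.26923077, 238.82692308]))]
[(array([265, 314,   9,  17, 120], dtype=int32), array([269.15, 322.4 ]))]
[[162, 155, 23, 32, 95], [269, 154, 15, 10, 29], [283, 161, 23, 14, 236], [170, 163, 15, 20, 55], [285, 177, 20, 11, 167], [181, 184, 18, 7, 28], [231, 212, 14, 12, 129], [258, 212, 15, 12, 115], [496, 267, 16, 5, 51], [476, 277, 36, 2, 71]]
```

```bash
python3 -c "
from lv2 import *
r=avg(3,('side','top'));allm(r['side'],r['top']);print(env.hand_in())"
```

```text
F [-0.06  0.04 -0.09] sd [0.15 0.15 0.31] tcp [ 0.265  -0.4713  0.2639] q [-0.006  0.725 -0.689  0.002] gap 0.0384 t 33.05
weights g [0.142 6.97 ] level [-0.052  6.734] cc 0.86 beam 0.1451 lack g -1.5
w100 g [-6.00e-03  6.89e+00] level [-3.000e-03  6.753e+00] cc 0.984 beam 0.143 lack g -0.9
w200 g [0.117 7.146] level [-0.097  6.716] cc 0.837 beam 0.1494 lack g -2.8
weights y [0.031 6.776] level [-0.052  6.734] cc 0.998 beam 0.1409 lack g -0.3
w100 y [0.056 6.779] level [-3.000e-03  6.753e+00] cc 0.996 beam 0.1406 lack g -0.2
w200 y [0.077 6.736] level [-0.097  6.716] cc 0.994 beam 0.1404 lack g -0.1
ring top [-1.919 -1.561] level [-2.009 -1.544] cc 0.989 beam 0.1361 lack g 1.2
the job is handed in; nothing more can be done
None
```

The weighing is done and handed in at about 33 s, with the beam standing still and level as far as the pictures can tell. The 200 g weight went on first. Pressing the pan showed about 155 g still lacking, more than the rider's 120 g, so I added the 100 g weight. I then pushed the rider lightly by its fin to roughly 70 mm, which puts the ring near 370 g. The rider's zero was only read to a few mm.

**Level:** the best-matching check, tracking the brass weights in the side view, puts the beam at 0.140–0.141 rad, 0.1–0.3 g off level. It read the same over about 2.5 s. The last 18 mm push took out the 18 g measured before it.

**Disagreements:** poorer-matching checks differed. Grey-level side matches gave 1–3 g too heavy. The ring seen from above gave 1.2 g too light. Weights from above gave 2 g too light by colour, and 6–9 g by grey level; I discounted those because that view shows only about 1.5 pixels of travel.

**Surroundings:** both weights stand upright in the pan and the 50 g weight is still on its board. A before/after comparison of the top view showed changes at the pans, weights and rider; two thin strips near the right edge, where the gripper was parked at the start, I did not look into. The arm touches nothing.

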